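# Square up the spare tiles and shut their case

## Task

Add the loose tile from the wooden ledge to the top of the two in the open tile case by sliding it across, and square all three into one straight pile, pushed fully home against the back of the case and lined up with its walls. Then shut the lid completely over the pile, and leave the glass jar, the drain strainer and the soap box where they are.

Things in the scene. Friction and masses are not known exactly. Their poses are not given: they have to be found in the camera images.
- case: Grey plastic tile case fixed to the shelf. Origin on the shelf under its middle; x to its back, y to its hinge side, z up. Floor 15 mm thick, front edge x = -47 (tiles at home overhang it by 2). 4 mm walls: back stop, inner face x = +49, 47 high; hinge wall, inner face y = +51, 47 high; low sill, inner face y = -51, 37 high. The -x side, to the robot, is open.
- home (a point): Centre of the finished pile's underside, on the case floor, 15 mm above the shelf (case x = y = 0). Three tiles pushed home against the back stop have their centres here, to 2 mm along y (4 mm play between sill and hinge wall), and reach 45 mm above the shelf.
- ledge (a point): Centre of the flat top of the wooden ledge, a block fixed to the case's sill outside: 160 (case x) by 140 (case y) mm, top 37 mm above the shelf, level with the sill. This point is at x = -20, y = -126 in the case's frame.
- lid (a joint): Angle of the case's lid in rad: 0 shut, grows as it swings up and away over the hinge wall, at most 2.5; starts wide open (2.1 to 2.35). The hinge is stiff (about 0.08 N m): the lid stays where it is left and must be pushed all the way down.
- lid_hinge (a point): Point on the lid's hinge axis, at its middle: x = 0, y = +55, z = 49 mm in the case's frame. The axis runs along the case's x.
- lid_edge (a point): Middle of the lid's free edge, 110 mm from the hinge axis, at half thickness. The lid is a flat grey plastic plate 110 x 110 x 4 mm (shut: top face 51 mm above the shelf) with a 10 mm rim hanging down along the free edge, meeting the sill, and along the -x side (inner face at case x = -54).
- tile_1: Square terracotta tile, 98 x 98 x 10 mm, 0.13 to 0.27 kg, sliding easily on wood, case and other tiles (friction about 0.35); origin at the centre of its underside, z up. Lower of the two in the case, on its floor. Pulled out some way towards -x of the case.
- tile_2: Square terracotta tile, 98 x 98 x 10 mm, 0.13 to 0.27 kg, sliding easily on wood, case and other tiles (friction about 0.35); origin at the centre of its underside, z up. Upper of the two in the case. Pulled out some way towards -x of the case.
- tile_3: Square terracotta tile, 98 x 98 x 10 mm, 0.13 to 0.27 kg, sliding easily on wood, case and other tiles (friction about 0.35); origin at the centre of its underside, z up. The loose one, lying flat and turned on the ledge, its underside 2 mm above the upper of the two in the case.
- jar: Clear glass jar with a steel twist cap, 70 mm across, 90 mm high, standing behind the ledge. Bystander; origin at the centre of its underside.
- strainer: Round stainless steel drain strainer, 92 mm across, 17 mm high, in front of the case on its hinge side. Bystander; origin at the centre of its underside.
- soap_box: Small plain cardboard soap box, 95 x 65 x 32 mm, beyond the ledge. Bystander; origin at the centre of its underside.
Not all that is in view belongs to the job. What is shaped like the tile_1 but blue or turquoise is not meant. Leave any turquoise look-alike of the tile_2 alone.

How it is judged:
By the outcome, as a careful person would: the job done as asked, in the order asked, and still so for the second after the job is handed in, with the robot touching nothing.
It also fails if it takes over 61 s, if anything falls off the work surface, if the arm or the gripper's body presses on something with over 40 N, if the wrist force passes 120 N, or if a joint passes its speed limit or range.

## Robot

A 6-joint arm with a two-finger parallel gripper is mounted at the origin on the work surface. World frame = base frame: x ahead of the robot, y to its left, z up, the work surface at z = 0. Lengths are in m, angles in rad, forces in N, time in s.
With the tool pointing down it reaches from about 0.35 to 0.85 m from the base axis. Payload 8.1 kg.
Tool frame: the origin (TCP) lies at the very end of the fingers, on their centre line; the grasp point (between the pads) lies 19 mm behind it; z points along the fingers, x is the direction in which the jaws open and shut, and the axes are right-handed (so a half turn about z gives the same grasp; the last joint's range is limited). The gripper opens to 93 mm and grips with 3 to 60 N. Pads are 15 mm wide; open, the fingers measure 128 mm over their backs; the gripper's body (75 mm by 188 mm) begins 65 mm behind the grasp point.
Start: joints at [-1.277, 0.13, 1.488, -0, 1.523, -0.085], TCP at [0.222, -0.557, 0.219] pointing down, gripper open.
Joint ranges: [-2.96, 2.96], [-0.89, 2.26], [0.02, 2.5], [-1.34, 4.48], [0, 2.73], [-2.66, 2.66]. Speed limits (rad/s): [2.39, 2.39, 2.79, 3.14, 3.14, 3.14].

## Interface

Orientations are given as a rotation vector (axis times angle).
In Python, from plant import robot gives the robot as it stands. The module is installed in compiled form; this text tells all that it offers.
- The arm moves only by the tool jog_arm, never from a script. Its argument "commands" is one flat list of numbers, 5 for each row, row after row: the gripper's target within -1 to 1 (shut at 1, half-way at 0, fully open at -1), then the shift along the tool's x, y, z in m, then the turn about the tool's z in degrees. A call has 1 to 20 rows; each row shifts and turns the commanded pose from where the row before left it, along the tool's axes as they then stand; what a row does not reach is not made up. A row lasts 1/12 s, in which the tool goes at most 41.7 mm and 7.16 degrees, less where a joint would pass 70% of its speed; a pose out of reach is approached as far as the arm can. A call is refused whole if a number of a shift passes 0.0417 or a number of a turn 7.16, either way. A call with a gripper value outside its range is refused whole. The fingers move at their own pace and stop on an object; "grip_force" is the grip in N (left out, the last holds). Time passes only in rows, so rows that do not move let the fingers close. It gives the time, the measured TCP pose, the force and the opening at its end, in the units of the state.
- robot.read_state(): the state, without advancing time (a new reading comes with each control period).
- robot.read_camera(name): name is "scene" or "top"; returns a dict with "img" (400x640x3 uint8, blue, green, red), "vfov" (degrees; the focal length in pixels is half the picture's height over the tangent of half this angle, whatever the lens; pixels are square), "cx", "cy" (the principal point, pixels), "extrinsics" (4x4, takes a point from world to camera coordinates). Camera axes: x right, y down, z forward; pixel columns grow to the right and rows downward; lengths in m; the calibration is good to about 2 mm. A picture is of the moment at which its call begins. There is no depth.
- robot.close_job(): hands the job in, once; it reports no verdict.
Trained networks look in a picture, given as the dict that the camera call returned (one of the last four; its "shot" number tells which), for a name from the list of things; names that differ only in an ending like _2 or _b are one class to them, and where a whole thing is asked for, a point or a joint stands for the part that bears it (a point fixed in the world has none). Each returns a list of dicts, best first, with "score" (0 to 1); they miss things now and then, are a little off and sometimes report something else, mostly with a low value. They report only what shows in the picture. A call takes as long as a camera call. They do not tell look-alikes from the thing itself.
- robot.recognise(thing, picture): "box" ([centre column, centre row, width, height] as shares, 0 to 1, of the picture: columns of its width, rows of its height, round what is visible of it).
- robot.pinpoint(thing, picture): "position" ([row, column] as shares, 0 to 1, of the picture: columns of its width, rows of its height: a listed point, or the origin of a listed thing).
The state is a dict: "t": time; "q": joint angles; "dq": joint speeds; "joint_torque": joint torques, N m; "tool_pos": TCP position; "orientation": TCP orientation; "force": force on the tool from outside, world axes, zero at the start; "wrist_torque": the same for the moment, N m; "opening": finger opening in m.
Only numpy, scipy, OpenCV 4.12 (cv2) and the standard library are available. Lean on these libraries where they do the work, as an engineer would, in place of code of your own. Each camera call takes 0.05 s, during which the arm holds its last target.

## Working session

There is one attempt and no reset: what is moved stays moved. The work goes in short steps, Python scripts to look and compute and a tool call to move; the robot and the scene stay as the last step left them, time stands still between calls to the robot, and variables do not carry over. Pictures are saved under pics/ and viewed, and the job is handed in when it is done.

Besides the shell and the picture viewer there is one more tool, called after "Request:" as a command line: name --argument value ..., lists and objects as JSON in quotes. jog_arm: Moves the arm, as the interface text tells. Its arguments: {"type":"object","properties":{"commands":{"type":"array"},"grip_force":{"type":"number"}},"required":["commands"]}

```bash
mkdir -p pics; ls; cat > h.py <<'E'
import numpy as np, cv2
from plant import robot
def K(p):
    h,w=p["img"].shape[:2]; f=h/2/np.tan(np.radians(p["vfov"])/2); return f
def proj(p,P):
    P=np.atleast_2d(P); E=np.array(p["extrinsics"]); c=(E[:3,:3]@P.T).T+E[:3,3]; f=K(p)
    return np.c_[f*c[:,0]/c[:,2]+p["cx"], f*c[:,1]/c[:,2]+p["cy"]]
def onz(p,uv,z):
    uv=np.atleast_2d(uv); E=np.array(p["extrinsics"]);R=E[:3,:3];t=E[:3,3];f=K(p)
    d=np.c_[(uv[:,0]-p["cx"])/f,(uv[:,1]-p["cy"])/f,np.ones(len(uv))]@R
    o=-R.T@t
    return o+d*((z-o[2])/d[:,2])[:,None]
E
python3 - <<'E'
from h import *
s=robot.read_state(); print(s)
for n in ("scene","top"):
    p=robot.read_camera(n); cv2.imwrite(f"pics/{n}0.png",p["img"])
    print(n,p["vfov"],p["cx"],p["cy"],np.round(p["extrinsics"],3).tolist())
E
```

```text
pics
{'t': 0.0, 'q': array([-1.27736354e+00,  1.31147953e-01,  1.48925849e+00, -1.67538547e-05,
        1.52298935e+00, -8.54267181e-02]), 'dq': array([-0.00124038, -0.00163275, -0.00046551, -0.00086623,  0.00128622,
       -0.00112377]), 'joint_torque': array([-2.39853245e-03, -5.59855771e+01, -4.91748548e+01,  7.66043644e-02,
        3.57360870e-02, -8.83898565e-05]), 'tool_pos': array([ 0.22175461, -0.55691604,  0.21760675]), 'orientation': array([-2.59906962e+00,  1.76277717e+00,  2.21564894e-03]), 'force': array([ 0.40962392,  0.85212262, -0.02040292]), 'wrist_torque': array([-0.00545296, -0.05037111,  0.00665727]), 'opening': 0.09269410588045295}
scene 55.69711394497889 321.134322625032 200.25372501560565 [[0.487, 0.873, 0.015, -0.197], [0.754, -0.411, -0.513, -0.433], [-0.442, 0.26, -0.858, 1.266], [0.0, 0.0, 0.0, 1.0]]
top 47.20772194791637 320.4734808496903 196.07609216682204 [[-0.012, -1.0, -0.003, -0.101], [-0.977, 0.012, -0.212, 0.542], [0.212, 0.001, -0.977, 1.099], [0.0, 0.0, 0.0, 1.0]]
```

View pics/scene0.png

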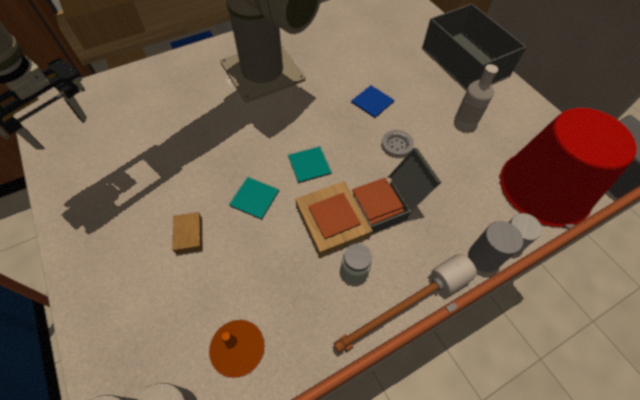

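View pics/top0.png

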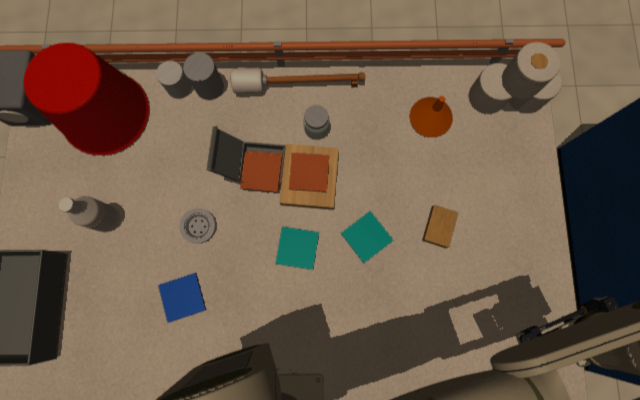

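```bash
python3 - <<'E'
import cv2
a=cv2.imread("pics/top0.png")[100:230,190:360]; cv2.imwrite("pics/topz.png",cv2.resize(a,None,fx=4.6,fy=4.6,interpolation=cv2.INTER_CUBIC))
a=cv2.imread("pics/scene0.png")[120:290,270:450]; cv2.imwrite("pics/scz.png",cv2.resize(a,None,fx=3.5,fy=3.5,interpolation=cv2.INTER_CUBIC))
E
```

```text
(no output)
```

View pics/topz.png

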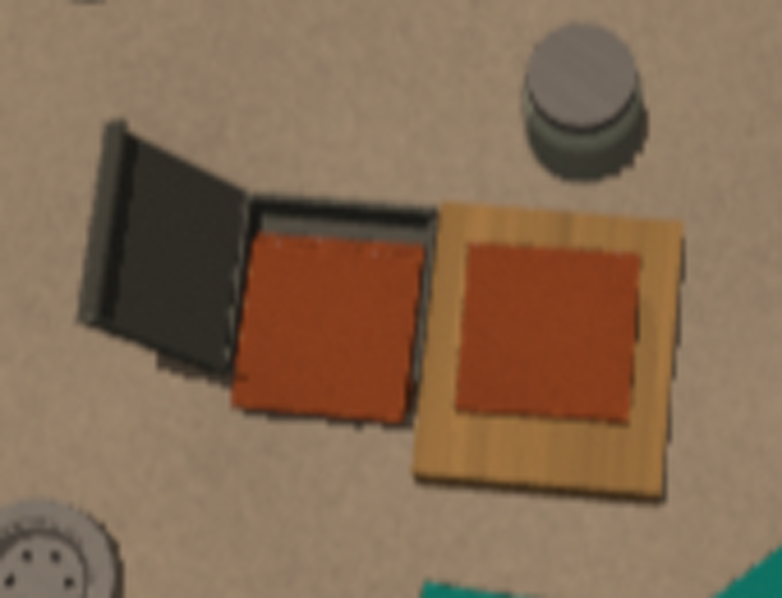

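View pics/scz.png

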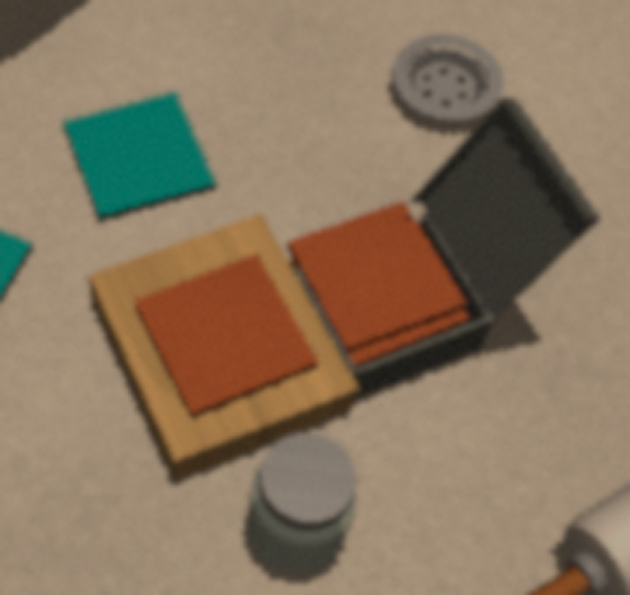

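```bash
cat >> h.py <<'E'
def rect(p,z,x0,x1,y0,y1,mm=0.5):
    # metric picture: col -> y descending (left = +y), row -> x descending
    s=mm/1000; xs=np.arange(x1,x0,-s); ys=np.arange(y1,y0,-s)
    X,Y=np.meshgrid(xs,ys,indexing='ij'); uv=proj(p,np.c_[X.ravel(),Y.ravel(),np.full(X.size,z)]).astype(np.float32)
    im=cv2.remap(p["img"],uv[:,0].reshape(X.shape),uv[:,1].reshape(X.shape),cv2.INTER_CUBIC)
    return im,xs,ys
def rects(p,z,kind,x0=.35,x1=.85,y0=-.3,y1=.2,mm=0.5,minarea=2000):
    im,xs,ys=rect(p,z,x0,x1,y0,y1,mm)
    hsv=cv2.cvtColor(im,cv2.COLOR_BGR2HSV)
    if kind=="tile": m=cv2.inRange(hsv,(3,170,70),(13,255,255))
    if kind=="wood": m=cv2.inRange(hsv,(13,110,90),(25,255,255))
    m=cv2.morphologyEx(m,cv2.MORPH_OPEN,np.ones((7,7)))
    out=[]
    for c in cv2.findContours(m,cv2.RETR_EXTERNAL,cv2.CHAIN_APPROX_NONE)[0]:
        if cv2.contourArea(c)*mm*mm<minarea: continue
        (cx,cy),(w,h),a=cv2.minAreaRect(c)
        cs=cv2.boxPoints(((cx,cy),(w,h),a))
        W=np.c_[x1-cs[:,1]*mm/1000,y1-cs[:,0]*mm/1000]
        out.append(dict(c=np.round([x1-cy*mm/1000,y1-cx*mm/1000],4),size=(round(w*mm,1),round(h*mm,1)),ang=round(-a,2),area=cv2.contourArea(c)*mm*mm,corners=np.round(W,4)))
    return out
E
python3 - <<'E'
from h import *
for n in ("scene","top"):
    p=robot.read_camera(n)
    for k,z in (("wood",.037),("tile",.047),("tile",.035)):
        print(n,k,z)
        for r in rects(p,z,k): print(r["c"],r["size"],r["ang"],r["area"],r["corners"].tolist())
    for t in ("case","home","ledge","lid_hinge","lid_edge","tile_1","tile_3"):
        for d in robot.pinpoint(t,p)[:4]:
            u=np.array(d["position"])[::-1]*[640,400]
            z={"case":0,"home":.015,"ledge":.037,"lid_hinge":.049,"lid_edge":.12,"tile_1":.025,"tile_3":.037}[t]
            print(n,t,round(d["score"],2),u.round(1),onz(p,u,z)[0].round(4))
E
```

```text
scene wood 0.037
[ 0.6031 -0.0784] (145.4, 162.1) -5.6 22805.625 [[0.5295000076293945, 0.0017999999690800905], [0.6909000277519226, -0.014000000432133675], [0.6766999959945679, -0.15870000422000885], [0.5152999758720398, -0.1429000049829483]]
scene tile 0.047
[ 0.6096 -0.0793] (98.7, 99.8) -4.84 9580.875 [[0.5640000104904175, -0.02590000070631504], [0.6635000109672546, -0.03440000116825104], [0.6550999879837036, -0.13279999792575836], [0.5557000041007996, -0.12430000305175781]]
[0.6262 0.0419] (98.1, 107.7) -4.94 10021.0 [[0.57669997215271, 0.09539999812841415], [0.6840999722480774, 0.08609999716281891], [0.675599992275238, -0.011599999852478504], [0.5683000087738037, -0.002300000051036477]]
scene tile 0.035
[ 0.6041 -0.0756] (100.2, 101.4) -4.71 9864.5 [[0.5576000213623047, -0.0215000007301569], [0.6586999893188477, -0.02979999966919422], [0.6504999995231628, -0.12970000505447388], [0.5493999719619751, -0.12139999866485596]]
[0.621  0.0472] (100.0, 109.2) -5.12 10321.75 [[0.5710999965667725, 0.10189999639987946], [0.6798999905586243, 0.09210000187158585], [0.6710000038146973, -0.007
[... 1900 characters left out ...]
 0.68 [260.4 168.3] [0.6276 0.0515 0.015 ]
top lid_hinge 0.97 [241.2 161.3] [0.6374 0.0969 0.049 ]
top lid_hinge 0.75 [261.1 173.6] [0.6038 0.0448 0.049 ]
top lid_edge 0.66 [209.9 148.5] [0.6497 0.1615 0.12  ]
top lid_edge 0.38 [260.6 165.1] [0.6059 0.0368 0.12  ]
top tile_1 0.97 [294.6 249.3] [ 0.4105 -0.04    0.025 ]
top tile_1 0.79 [186.4 299.8] [0.2887 0.2284 0.025 ]
top tile_1 0.75 [261.  171.5] [0.616  0.0484 0.025 ]
top tile_1 0.57 [367.2 238.2] [ 0.4365 -0.225   0.025 ]
top tile_3 0.97 [294.6 249.3] [ 0.4093 -0.0407  0.037 ]
top tile_3 0.79 [186.4 299.8] [0.2888 0.2249 0.037 ]
top tile_3 0.75 [261.  171.5] [0.6127 0.0468 0.037 ]
top tile_3 0.57 [367.2 238.2] [ 0.435  -0.2238  0.037 ]
```

```bash
cat >> h.py <<'E'
YAW=np.radians(-5.7); ORG=np.array([.635,.046])
def c2w(P,org=None,yaw=None):
    P=np.atleast_2d(np.array(P,float))/1000; y=YAW if yaw is None else yaw; o=ORG if org is None else org
    c,s=np.cos(y),np.sin(y)
    return np.c_[o[0]+c*P[:,0]-s*P[:,1],o[1]+s*P[:,0]+c*P[:,1],P[:,2]]
def w2c(p):
    d=np.array(p[:2])-ORG; c,s=np.cos(YAW),np.sin(YAW); return 1000*np.array([c*d[0]+s*d[1],-s*d[0]+c*d[1]])
def overlay(p,name,lines,box,f):
    u0,v0,u1,v1=box; im=cv2.resize(p["img"][v0:v1,u0:u1],None,fx=f,fy=f,interpolation=cv2.INTER_CUBIC)
    for L,col in lines:
        q=(proj(p,L)-[u0,v0]+.5)*f
        cv2.polylines(im,[np.round(q).astype(int)],False,col,1,cv2.LINE_AA)
    cv2.imwrite("pics/"+name,im)
def sq(x0,x1,y0,y1,z): return [(x0,y0,z),(x1,y0,z),(x1,y1,z),(x0,y1,z),(x0,y0,z)]
def caselines(th=None):
    L=[(c2w(sq(-100,60,-196,-56,37)),(0,255,0)),
       (c2w([(-47,51,47),(49,51,47),(49,-51,47)]),(255,255,0)),(c2w([(-47,55,47),(53,55,47),(53,-55,47)]),(255,255,0)),
       (c2w([(49,-51,37),(-47,-51,37)]),(255,0,255)),(c2w([(-47,-55,0),(-47,55,0)]),(255,255,255))]
    if th is not None:
        e=(55-110*np.cos(th),49+110*np.sin(th))
        L.append((c2w([(-55,55,49),(-55,e[0],e[1]),(55,e[0],e[1]),(55,55,49)]),(0,255,255)))
    return L
BT=(190,100,360,230); BS=(270,120,450,290)
def tool():
    s=robot.read_state(); from scipy.spatial.transform import Rotation as Ro
    R=Ro.from_rotvec(s["orientation"]).as_matrix(); 
    return s["t"],s["tool_pos"],np.degrees(np.arctan2(R[1,0],R[0,0])),np.degrees(np.arccos(-R[2,2])),s
E
python3 - <<'E'
from h import *
for n,b,f in (("top",BT,4.6),("scene",BS,3.3)):
    p=robot.read_camera(n)
    overlay(p,n+"1.png",caselines(2.2)+[(c2w(sq(-49,49,-49,49,45)),(0,0,0))],b,f)
    print([ (t,robot.pinpoint(t,p)[:1]) for t in ("jar","strainer","soap_box")])
    print([ (t,robot.recognise(t,p)[:1]) for t in ("jar","strainer","soap_box")])
print(tool()[:4], w2c(tool()[1]))
E
```

```text
[('jar', [{'position': [0.3227, 0.4944], 'score': 0.62}]), ('strainer', [{'position': [0.5695, 0.3058], 'score': 0.71}]), ('soap_box', [{'position': [0.5663, 0.6847], 'score': 0.61}])]
[('jar', [{'box': [0.493, 0.3071, 0.0439, 0.0813], 'score': 0.86}]), ('strainer', [{'box': [0.3049, 0.5624, 0.048, 0.0973], 'score': 0.75}]), ('soap_box', [{'box': [0.687, 0.5703, 0.0588, 0.1125], 'score': 0.94}])]
[('jar', [{'position': [0.6755, 0.5548], 'score': 0.92}]), ('strainer', [{'position': [0.361, 0.6159], 'score': 0.62}]), ('soap_box', [{'position': [0.5847, 0.2955], 'score': 0.69}])]
[('jar', [{'box': [0.5566, 0.6572, 0.0467, 0.091], 'score': 0.84}]), ('strainer', [{'box': [0.6191, 0.3617, 0.0492, 0.066], 'score': 0.76}]), ('soap_box', [{'box': [0.2932, 0.5852, 0.0423, 0.1005], 'score': 0.66}])]
(1.6, array([ 0.22193364, -0.55747207,  0.21866343]), np.float64(-68.29538851821545), np.float64(0.002882530380161465)) [-351.08728576 -641.5138879 ]
```

View pics/top1.png

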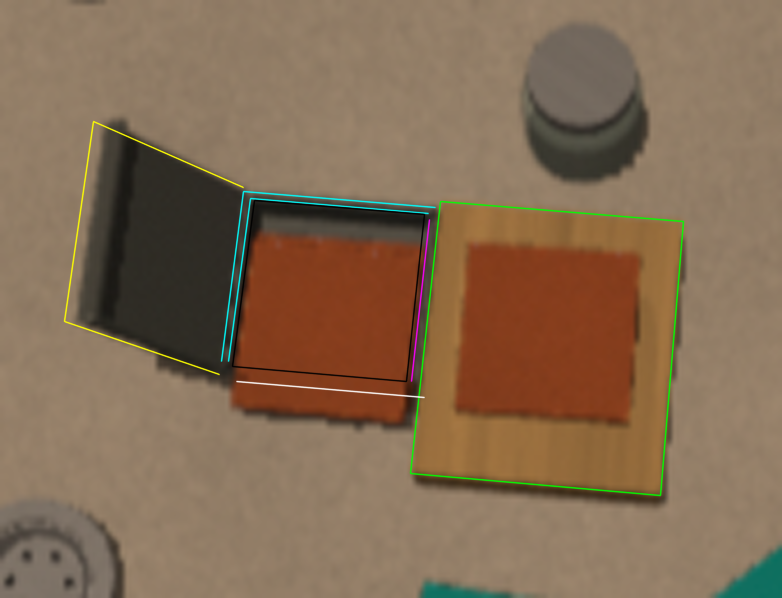

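View pics/scene1.png

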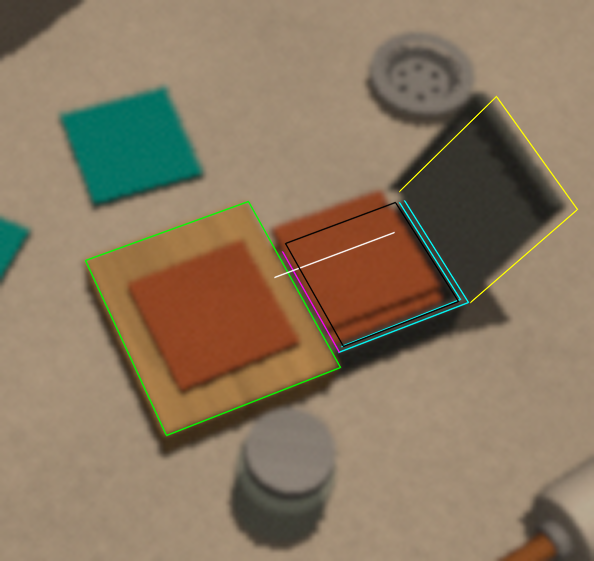

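Request:
jog_arm --commands '[0,0,0,0,-7,0,0,0,0,-7,0,0,0,0,-7,0,0,0,0,-7,0,0,0,0,-7,0,0,0,0,-7,0,0,0,0,-7,0,0,0,0,-7,0,0,0,0,-6.6,0,0,0,0,0]'

```text
t: 2.43
tool_pos: [0.2219, -0.5575, 0.2187]
orientation: [3.138, -0.147, -0.0]
force: [-0.5, -0.2, -0.2]
opening: 0.0468
```

Request:
jog_arm --commands '[0,0.024,-0.0318,0,0,0,0.024,-0.0318,0,0,0,0.024,-0.0318,0,0,0,0.024,-0.0318,0,0,0,0.024,-0.0318,0,0,0,0.024,-0.0318,0,0,0,0.024,-0.0318,0,0,0,0.024,-0.0318,0,0,0,0.024,-0.0318,0,0,0,0.024,-0.0318,0,0,0,0.024,-0.0318,0,0,0,0.024,-0.0318,0,0,0,0.024,-0.0318,0,0,0,0.024,-0.0318,0,0,0,0,0,0,0]'

```text
t: 3.68
tool_pos: [0.6039, -0.1419, 0.2182]
orientation: [-3.135, 0.155, -0.002]
force: [0.2, 0.1, -0.3]
opening: 0.0467
```

```bash
sed -i 's/ORG=np.array(.*/ORG=np.array([.634,.045])/' h.py; python3 - <<'E'
from h import *
t=tool(); print(t[:4],w2c(t[1]),t[4]["opening"],t[4]["force"],t[4]["q"])
E
```

```text
(3.6833, array([ 0.60385083, -0.14185521,  0.21815539]), np.float64(-5.652238928890181), np.float64(0.15925563077837884)) [ -11.44168195 -188.9257267 ] 0.04666458773397206 [ 0.1680985   0.09815414 -0.31393918] [-0.31504592  0.1844056   1.42938928  0.002747    1.52735744 -0.21651574]
```

Request:
jog_arm --commands '[0,-0.002,0.008,0.03,0,0,0,0,0.035,0,0,0,0,0.035,0,0,0,0,0.035,0,0,0,0,0.03,0,0,0,0,0.011,0,0,0,0,0,0,0,0,0,0,0]'

```text
t: 4.35
tool_pos: [0.5977, -0.1558, 0.043]
orientation: [-3.137, 0.159, 0.001]
force: [-0.2, -0.5, 0.4]
opening: 0.0463
```

```bash
python3 - <<'E'
from h import *
t=tool(); print(t[:4],w2c(t[1]),t[4]["opening"],t[4]["force"])
p=robot.read_camera("scene"); overlay(p,"scene2.png",[],(250,80,450,290),2.8)
E
```

```text
(4.35, array([ 0.59767001, -0.15575058,  0.04299776]), np.float64(-5.817638325950614), np.float64(0.019735324404964092)) [ -16.21186437 -203.36627253] 0.04630520608815059 [-0.16699911 -0.52378929  0.41007284]
```

View pics/scene2.png

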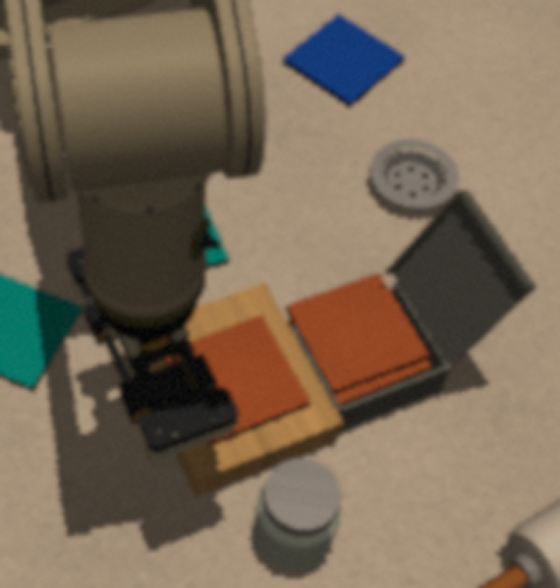

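Request:
jog_arm --commands '[0,0,-0.008,0.003,0,0,0,-0.01,0,0,0,0,-0.01,0,0,0,0,-0.01,0,0,0,0,-0.01,0,0,0,0,-0.01,0,0,0,0,-0.01,0,0,0,0,-0.01,0,0,0,0,-0.01,0,0,0,0,-0.01,0,0,0,0,-0.01,0,0,0,0,-0.01,0,0,0,0,-0.008,0,0,0,0,-0.006,0,0,0,0,0,0,0]'

```text
t: 5.65
tool_pos: [0.6107, -0.0227, 0.0394]
orientation: [-3.137, 0.154, 0.001]
force: [0.3, 0.6, -0.1]
opening: 0.0467
```

```bash
python3 - <<'E'
from h import *
t=tool(); print(t[:4],w2c(t[1]),t[4]["opening"],t[4]["force"])
p=robot.read_camera("scene"); overlay(p,"scene3.png",caselines(),(250,80,450,290),2.8)
E
```

```text
(5.65, array([ 0.61070096, -0.02269181,  0.03943689]), np.float64(-5.631376580330609), np.float64(0.0384395556272729)) [-16.46070549 -69.67116677] 0.04667978722224544 [ 0.29745566  0.58178809 -0.12153178]
```

View pics/scene3.png

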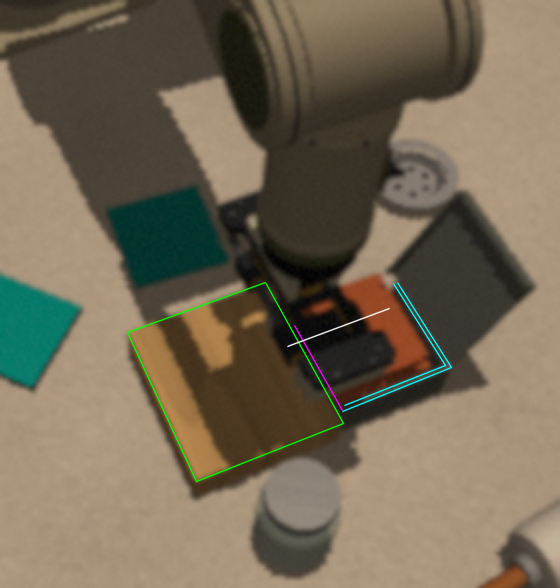

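Request:
jog_arm --commands '[0,0,-0.003,0,0,0,0,-0.003,0,0,0,0,-0.002,0,0,0,0,-0.002,0,0,0,0,-0.001,0,0,0,0,0,0,0]'

```text
t: 6.2
tool_pos: [0.6118, -0.0131, 0.0396]
orientation: [-3.138, 0.156, 0.0]
force: [-0.2, -0.4, -0.3]
opening: 0.0463
```

```bash
python3 - <<'E'
from h import *
t=tool(); print(t[:4],w2c(t[1]),t[4]["opening"],t[4]["force"])
E
```

```text
(6.2, array([ 0.61184963, -0.01313351,  0.03962838]), np.float64(-5.697305846517725), np.float64(0.006565247051551467)) [-16.26703925 -60.04604052] 0.04625918132054824 [-0.20952344 -0.42515842 -0.26097756]
```

Request:
jog_arm --commands '[0,0,0.01,0,0,0,0,0.005,-0.035,0,0,0,0,-0.04,0,0,0,0,-0.04,0,0,-0.03,0,-0.02,0,0,-0.04,0,0,0,0,-0.04,0,0,0,0,-0.04,0,0,0,0,-0.04,0,0,0,0,0,0,0,0]'

```text
t: 7.03
tool_pos: [0.4142, -0.0088, 0.1727]
orientation: [-3.137, 0.156, 0.006]
force: [-0.8, 0.3, -1.0]
opening: 0.0466
```

```bash
python3 - <<'E'
from h import *
t=tool(); print(t[:4],w2c(t[1]),t[4]["opening"],t[4]["force"])
for n,b,f in (("top",BT,4.6),("scene",BS,3.3)):
    p=robot.read_camera(n); overlay(p,n+"4.png",caselines(2.1),b,f)
    for r in rects(p,.045,"tile"): print(n,w2c(r["c"]),r["size"],r["ang"],[w2c(c).round(1).tolist() for c in r["corners"]])
E
```

```text
(7.0333, array([ 0.41419963, -0.00879864,  0.17272827]), np.float64(-5.684363242801169), np.float64(0.23260223711173478)) [-213.37031974  -75.3631515 ] 0.04657853565366679 [-0.83873876  0.31895936 -0.96626455]
top [-3.89083451 -1.29282901] (99.1, 77.8) -6.01 [[-42.5, 48.5], [35.3, 48.1], [34.7, -51.0], [-43.1, -50.6]]
scene [-8.87623014 -2.69490975] (101.0, 105.6) -6.06 [[-61.3, 48.1], [44.3, 47.4], [43.6, -53.5], [-62.0, -52.9]]
```

View pics/top4.png

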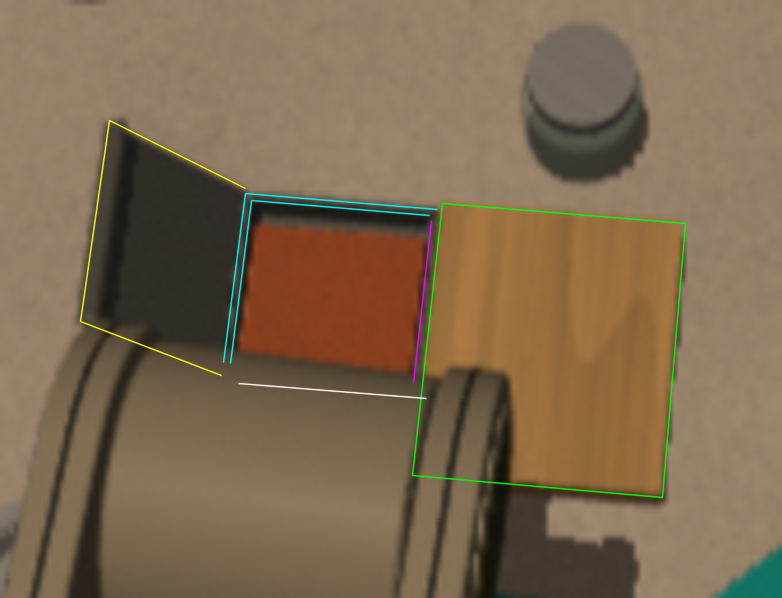

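View pics/scene4.png

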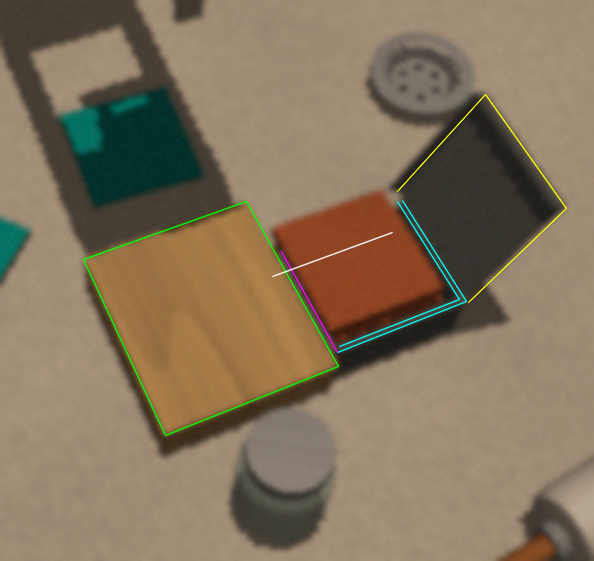

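Request:
jog_arm --commands '[0,0.04,0,0,0,0,0.04,0,0,0,0,0.04,0,0,0,0,0.04,0,0,0,0,0.04,0,0,0,0,0,0,0.02,0,0,0,0,0.04,0,0,0,0,0.04,0,0,0,0,0.025,0,0,0,0,0.008,0,0,0,0,0,0]'

```text
t: 8.05
tool_pos: [0.6201, -0.0296, 0.0393]
orientation: [-3.137, 0.157, 0.006]
force: [-0.1, -0.1, -0.6]
opening: 0.0466
```

```bash
python3 - <<'E'
from h import *
t=tool(); print(t[:4],w2c(t[1]),t[4]["opening"],t[4]["force"])
E
```

```text
(8.05, array([ 0.62006883, -0.02961287,  0.03931879]), np.float64(-5.711324226100069), np.float64(0.20757176095473426)) [ -6.45175795 -75.62759337] 0.04657039445972872 [-0.09526456 -0.13575048 -0.55601402]
```

Request:
jog_arm --commands '[0,0,-0.006,0,0,0,0,-0.006,0,0,0,0,-0.003,0,0,0,0,-0.001,0,0,0,0,-0.001,0,0,0,0,-0.001,0,0,0,0,0,0,0]'

```text
t: 8.63
tool_pos: [0.6223, -0.0112, 0.042]
orientation: [3.138, -0.156, 0.001]
force: [-0.2, 0.3, -0.4]
opening: 0.0464
```

Request:
jog_arm --commands '[0,0,-0.001,0,0]'

```text
t: 8.72
tool_pos: [0.6222, -0.0105, 0.0418]
orientation: [3.137, -0.156, 0.0]
force: [-1.0, -1.7, 0.5]
opening: 0.0469
```

Request:
jog_arm --commands '[0,0,-0.001,0,0]'

```text
t: 8.8
tool_pos: [0.6223, -0.0096, 0.0418]
orientation: [3.137, -0.156, 0.0]
force: [-1.4, -7.2, 2.0]
opening: 0.0462
```

```bash
python3 - <<'E'
from h import *
t=tool(); print(t[:4],w2c(t[1]),t[4]["opening"],t[4]["force"])
E
```

```text
(8.8, array([ 0.6222627 , -0.0096443 ,  0.04178718]), np.float64(-5.705593344372665), np.float64(0.027788451377395662)) [ -6.25201196 -55.53985994] 0.0462177247104891 [-1.37674045 -7.17665973  2.0167476 ]
```

Request:
jog_arm --commands '[0,0,0.004,0,0,0,0,0.004,-0.01,0,0,0,0.003,-0.035,0,0,0,0,-0.04,0,0,-0.02,0,-0.04,0,0,-0.03,0,0,-7,0,-0.03,0,0,-7,0,-0.03,0,0,-7,0,0,0,0,-7,0,0,0,0,-7,0,0,0,0,-7,0,0,0,0,-7,0,0,0,0,-7,0,0,0,0,-7,0,0,0,0,-7,0,0,0,0,-7,0,0,0,0,-7,0,0,0,0,-6,0,0,0,0,0]'

```text
t: 10.38
tool_pos: [0.5131, -0.0206, 0.1646]
orientation: [2.324, 2.114, 0.001]
force: [-0.0, -0.4, -0.3]
opening: 0.0465
```

```bash
python3 - <<'E'
from h import *
t=tool(); print(t[:4],w2c(t[1]),t[4]["opening"],t[4]["force"])
p=robot.read_camera("scene"); overlay(p,"scene5.png",[],(270,80,450,290),2.8)
for r in rects(p,.045,"tile"): print(w2c(r["c"]),r["size"],r["ang"],[w2c(c).round(1).tolist() for c in r["corners"]])
for n,z in (("strainer",0),("jar",0),("soap_box",0)):
  for d in robot.pinpoint(n,p)[:1]: 
    q=onz(p,np.array(d["position"])[::-1]*[640,400],z)[0];print(n,q,w2c(q))
E
```

```text
(10.3833, array([ 0.51312443, -0.02059012,  0.16459275]), np.float64(84.57908828684893), np.float64(0.033802023384106976)) [-113.76351796  -77.27114588] 0.046509320041599085 [-0.01059752 -0.37792638 -0.32903814]
[-13.26403501  -1.022436  ] (102.2, 101.1) -5.75 [[-63.7, 50.1], [37.3, 50.1], [37.3, -52.2], [-63.8, -52.1]]
strainer [4.79483376e-01 2.13668372e-01 1.11022302e-16] [-170.5047283   152.48785081]
jar [ 0.74344979 -0.10013196  0.        ] [ 123.32309078 -133.54384114]
soap_box [ 0.4708244  -0.41854597  0.        ] [-116.32951726 -477.46055845]
```

View pics/scene5.png

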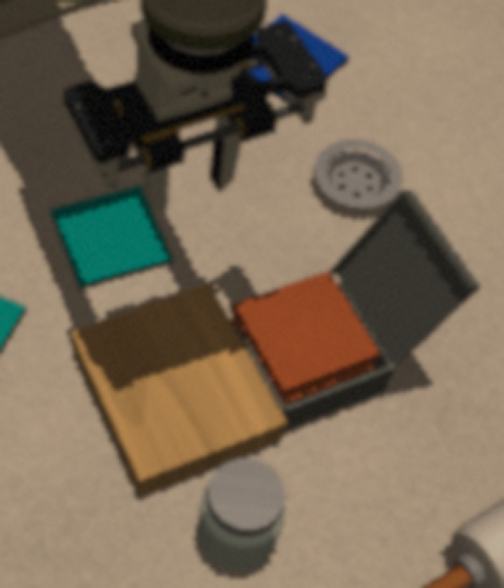

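Request:
jog_arm --commands '[0.4,0.03,0,0,0.25,0.4,0.03,0,0,0,0.4,0,0,0.03,0,0.4,0,0,0.04,0,0.4,0,0,0.04,0,0.4,0,0,0.025,0,0.4,0,0,0.009,0,0.4,0,0,0,0,0.4,0,0,0,0]'

```text
t: 11.33
tool_pos: [0.5198, 0.0392, 0.0209]
orientation: [2.335, 2.102, 0.001]
force: [0.8, 0.0, 0.4]
opening: 0.0277
```

```bash
python3 - <<'E'
from h import *
t=tool(); print(t[:4],w2c(t[1]),t[4]["opening"],t[4]["force"])
E
```

```text
(11.3333, array([0.51979187, 0.03920054, 0.02086144]), np.float64(83.99306920994046), np.float64(0.027109791166825853)) [-113.06743532  -17.11390914] 0.027656456166905076 [0.79817502 0.04642573 0.37825018]
```

Request:
jog_arm --commands '[0.4,0,0.008,0.002,-0.3,0.4,0,0.008,0,0,0.4,0,0.008,0,0,0.4,0,0.008,0,0,0.4,0,0.006,0,0,0.4,0,0.006,0,0,0.4,0,0.003,0,0,0.4,0,0.002,0,0,0.4,0,0,0,0]'

```text
t: 12.08
tool_pos: [0.5681, 0.0344, 0.0177]
orientation: [-2.328, -2.109, 0.0]
force: [0.0, -0.1, 0.0]
opening: 0.0274
```

```bash
python3 - <<'E'
from h import *
t=tool(); print(t[:4],w2c(t[1]),t[4]["opening"],t[4]["force"],t[4]["wrist_torque"])
E
```

```text
(12.0833, array([0.56812333, 0.03440155, 0.01766384]), np.float64(84.3518114605152), np.float64(0.01522955865839449)) [-64.49831262 -17.08889733] 0.027418325365843512 [ 0.04793338 -0.05249216  0.02580435] [ 0.04395812 -0.09935224  0.01942476]
```

Request:
jog_arm --commands '[0.4,0,0.002,0,0,0.4,0,0.002,0,0,0.4,0,0.001,0,0,0.4,0,0.001,0,0]'

```text
t: 12.42
tool_pos: [0.5735, 0.0339, 0.0176]
orientation: [-2.328, -2.109, 0.001]
force: [-3.3, 0.2, -0.1]
opening: 0.0281
```

Request:
jog_arm --commands '[0.4,0,0.001,0,0]'

```text
t: 12.5
tool_pos: [0.5746, 0.0338, 0.0176]
orientation: [-2.328, -2.109, 0.001]
force: [-3.9, 0.2, -0.7]
opening: 0.0282
```

Request:
jog_arm --commands '[0.4,0,0.001,0,0]'

```text
t: 12.58
tool_pos: [0.5751, 0.0337, 0.0176]
orientation: [-2.327, -2.108, 0.002]
force: [-10.4, 1.1, 5.5]
opening: 0.0281
```

```bash
python3 - <<'E'
from h import *
t=tool(); print(t[:4],w2c(t[1]),t[4]["opening"],t[4]["force"],t[4]["wrist_torque"])
E
```

```text
(12.5833, array([0.57514362, 0.03371302, 0.01757299]), np.float64(84.35597360600016), np.float64(0.10367702579264108)) [-57.44434804 -17.07677191] 0.02808996852378087 [-10.35833929   1.10470408   5.47930296] [0.20295907 1.60278871 0.07281434]
```

Request:
jog_arm --commands '[0.4,0,0.001,0,0,0.4,0,0,0,0]'

```text
t: 12.75
tool_pos: [0.5752, 0.0337, 0.0175]
orientation: [-2.326, -2.108, 0.004]
force: [-11.4, 0.6, 6.2]
opening: 0.0278
```

Request:
jog_arm --commands '[0.4,0,-0.01,0,0,0.4,0,-0.03,0,0,0.4,0,-0.035,0,0,0.4,0,-0.035,0,0,0.4,0,0,-0.035,0,0.4,0,0,-0.035,0,0.4,-0.01,0,-0.035,0,0.4,-0.03,0,-0.03,0,0.4,-0.04,0,0,0,0.4,-0.04,0,0,0,0.4,-0.04,0,0,0,0.4,-0.04,0,0,0,0.4,0,0,0,0]'

```text
t: 13.83
tool_pos: [0.4479, -0.1609, 0.1536]
orientation: [2.33, 2.1, -0.001]
force: [-0.2, -0.1, 0.2]
opening: 0.0281
```

```bash
python3 - <<'E'
from h import *
t=tool(); print(t[:4],w2c(t[1]),t[4]["opening"],t[4]["force"])
for n,b,f in (("top",BT,4.6),("scene",BS,3.3)):
    p=robot.read_camera(n); overlay(p,n+"6.png",caselines(2.1),b,f)
    for r in rects(p,.045,"tile"): print(n,w2c(r["c"]),r["size"],r["ang"],[w2c(c).round(1).tolist() for c in r["corners"]])
E
```

```text
(13.8333, array([ 0.44785357, -0.1609428 ,  0.15358664]), np.float64(84.04865068291761), np.float64(0.3033324676373347)) [-164.77185136 -223.41254783] 0.02808811858952359 [-0.18329991 -0.12217487  0.23700927]
top [-2.02983904  0.19938273] (101.7, 102.8) -5.71 [[-53.4, 51.0], [49.4, 51.0], [49.4, -50.7], [-53.4, -50.7]]
scene [0.68660692 0.16902938] (100.6, 92.6) -5.8 [[-45.4, 50.5], [47.0, 50.4], [46.9, -50.2], [-45.7, -50.1]]
```

View pics/top6.png

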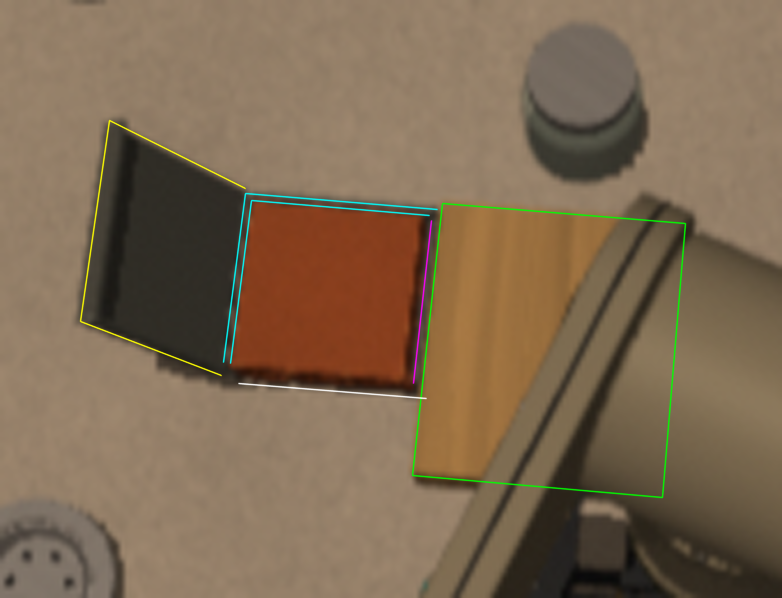

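View pics/scene6.png

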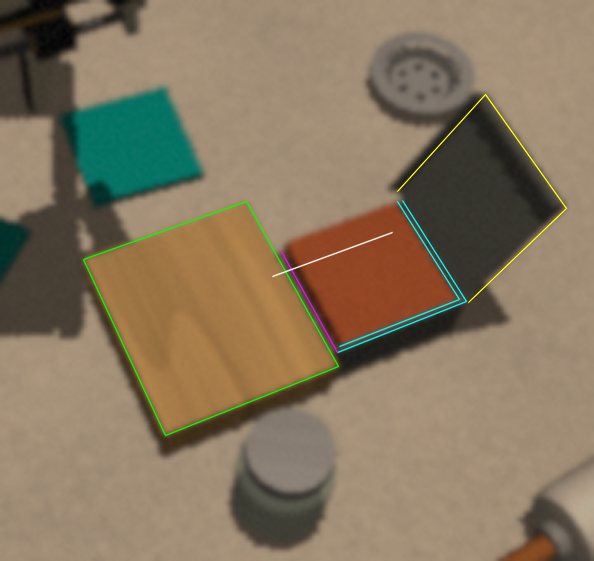

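Request:
jog_arm --commands '[0.4,0,0,-0.04,7,0.4,0,0,-0.04,7,0.4,0,0,-0.04,7,0.4,0,0,-0.03,7,0.4,0,0,0,7,0.4,0,0,0,7,0.4,0,0,0,7,0.4,0,0,0,7,0.4,0,0,0,7,0.4,0,0,0,7,0.4,0,0,0,7,0.4,0,0,0,7,0.4,0,0,0,5.75,0.4,0,0,0,0]'

```text
t: 15.1
tool_pos: [0.4485, -0.1526, 0.3026]
orientation: [-3.138, 0.152, -0.002]
force: [1.0, 0.6, 0.6]
opening: 0.0281
```

Request:
jog_arm --commands '[0.4,0.0165,-0.0377,0,0,0.4,0.0165,-0.0377,0,0,0.4,0.0165,-0.0377,0,0,0.4,0.0165,-0.0377,0,0,0.4,0.0165,-0.0377,0,0,0.4,0.0165,-0.0377,0,0,0.4,0.0165,-0.0377,0,0,0.4,0.0165,-0.0377,0,0,0.4,0.0165,-0.0377,0,0,0.4,0.0165,-0.0377,0,0,0.4,0,0,0,0]'

```text
t: 16.02
tool_pos: [0.6479, 0.2137, 0.2979]
orientation: [-3.138, 0.131, 0.007]
force: [0.1, 0.6, -2.1]
opening: 0.028
```

```bash
python3 - <<'E'
from h import *
t=tool(); print(t[:4],w2c(t[1]),t[4]["opening"],t[4]["force"])
p=robot.read_camera("scene"); overlay(p,"scene7.png",[],(220,0,640,290),1.9)
E
```

```text
(16.0167, array([0.6479162 , 0.21370972, 0.29792453]), np.float64(-4.799361998765429), np.float64(0.27635837421125864)) [ -2.90881784 169.25769864] 0.02803054802201451 [ 0.09177582  0.64798178 -2.08736869]
```

View pics/scene7.png

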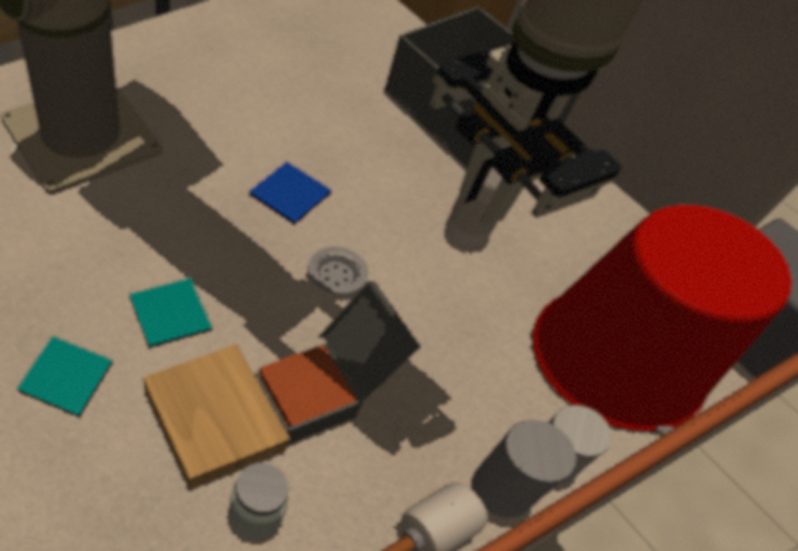

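Request:
jog_arm --commands '[0.4,0.003,0,0.038,0.9,0.4,0,0,0.038,0,0.4,0,0,0.038,0,0.4,0,0,0.038,0,0.4,0,0,0.038,0,0.4,0,0,0,0,0.4,0,-0.02,0,0,0.4,0,-0.018,0,0,0.4,0,-0.012,0,0,0.4,0,-0.012,0,0,0.4,0,-0.012,0,0,0.4,0,-0.012,0,0,0.4,0,0,0,0]'

```text
t: 17.15
tool_pos: [0.66, 0.2934, 0.1131]
orientation: [-3.136, 0.169, -0.001]
force: [-0.1, 0.2, -0.0]
opening: 0.0278
```

```bash
python3 - <<'E'
from h import *
t=tool(); print(t[:4],w2c(t[1]),t[4]["opening"],t[4]["force"])
p=robot.read_camera("scene"); overlay(p,"scene8.png",[],(270,80,500,290),2.6)
E
```

```text
(17.15, array([0.65997974, 0.29340299, 0.11305973]), np.float64(-6.179090000478171), np.float64(0.07371211409893234)) [  1.17995985 249.75507584] 0.027781342075412892 [-0.14670761  0.16584417 -0.0076931 ]
```

View pics/scene8.png

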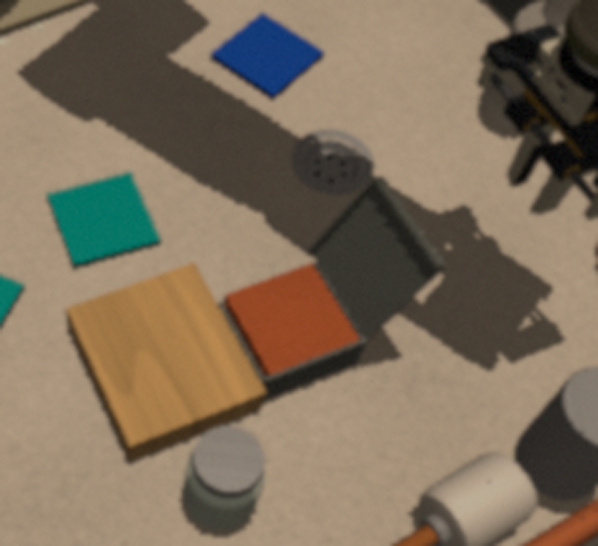

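Request:
jog_arm --commands '[0.4,0,0.03,0.008,-0.4,0.4,0,0.03,0,0,0.4,0,0.03,0,0,0.4,0,0.015,0,0,0.4,0,0.015,0,0,0.4,0,0.012,0,0,0.4,0,0.012,0,0,0.4,0,0.012,0,0,0.4,0,0.012,0,0,0.4,0,0,0,0]'

```text
t: 18.03
tool_pos: [0.6425, 0.1216, 0.1043]
orientation: [3.136, -0.163, -0.0]
force: [0.1, 0.0, 0.3]
opening: 0.0279
```

```bash
python3 - <<'E'
from h import *
t=tool(); print(t[:4],w2c(t[1]),t[4]["opening"],t[4]["force"])
p=robot.read_camera("scene"); overlay(p,"scene9.png",[],(270,80,500,290),2.6)
E
```

```text
(18.0333, array([0.64245676, 0.12158439, 0.10430051]), np.float64(-5.95901087355834), np.float64(0.05838860106358312)) [ 0.80860601 77.04565126] 0.02791779780838281 [0.12227421 0.01920784 0.27025194]
```

View pics/scene9.png

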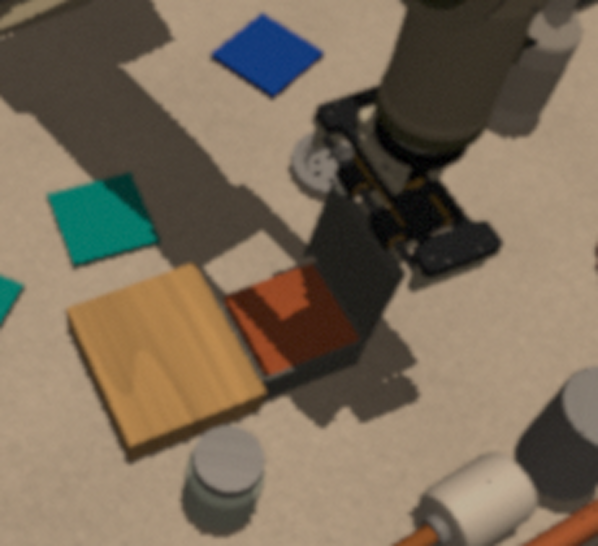

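Request:
jog_arm --commands '[0.4,0,0.011,0,0,0.4,0,0.011,0,0,0.4,0,0.011,0,0,0.4,0,0.011,0,0,0.4,0,0.011,0,0,0.4,0,0.011,0,0,0.4,0,0.008,0.008,0,0.4,0,0.008,0.009,0,0.4,0,0.008,0.01,0,0.4,0,0.007,0.01,0,0.4,0,0,0,0]'

```text
t: 19.0
tool_pos: [0.6301, 0.0258, 0.0634]
orientation: [3.137, -0.163, -0.008]
force: [-0.2, -0.6, -0.8]
opening: 0.0278
```

```bash
python3 - <<'E'
from h import *
t=tool(); print(t[:4],w2c(t[1]),t[4]["opening"],t[4]["force"])
p=robot.read_camera("scene"); overlay(p,"scene10.png",[],(270,80,500,290),2.6)
E
```

```text
(19.0, array([0.63007918, 0.02575304, 0.06343631]), np.float64(-5.955964243888314), np.float64(0.30918916661087453)) [ -1.9898338  -19.54120967] 0.02784327460549315 [-0.23757333 -0.59537201 -0.76007861]
```

View pics/scene10.png

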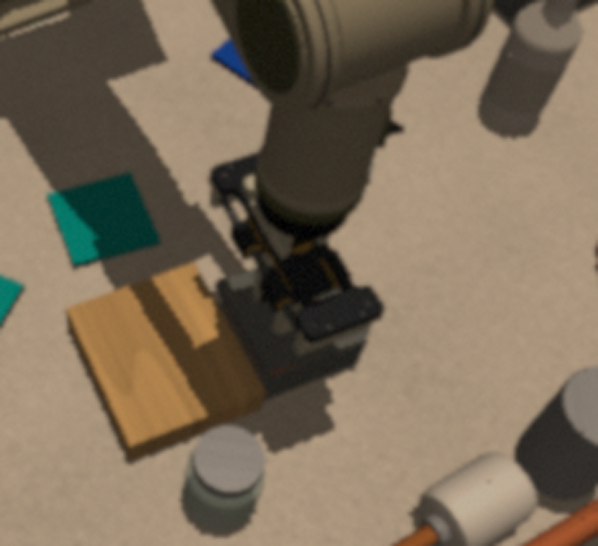

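Request:
jog_arm --commands '[0.4,0,0.008,0.004,0,0.4,0,0.008,0.004,0,0.4,0,0,0.002,0,0.4,0,0,0,0]'

```text
t: 19.38
tool_pos: [0.6306, 0.0109, 0.0569]
orientation: [3.137, -0.163, -0.001]
force: [-1.0, -0.1, -0.3]
opening: 0.0277
```

Request:
jog_arm --commands '[0.4,0,0,0.002,0,0.4,0,0,0,0]'

```text
t: 19.55
tool_pos: [0.631, 0.0116, 0.0553]
orientation: [-3.137, 0.161, -0.0]
force: [0.5, 0.6, 0.6]
opening: 0.0279
```

Request:
jog_arm --commands '[0.4,0,0,0.001,0,0.4,0,0,0,0]'

```text
t: 19.72
tool_pos: [0.631, 0.0116, 0.0544]
orientation: [-3.137, 0.161, -0.0]
force: [-0.0, 0.9, -0.4]
opening: 0.0278
```

Request:
jog_arm --commands '[0.4,0,0,0.002,0,0.4,0,0,0,0]'

```text
t: 19.88
tool_pos: [0.6308, 0.0115, 0.0521]
orientation: [3.137, -0.161, -0.0]
force: [-0.9, 0.1, -0.8]
opening: 0.0281
```

Request:
jog_arm --commands '[0.4,0,0,0.001,0,0.4,0,0,0,0]'

```text
t: 20.05
tool_pos: [0.6309, 0.0114, 0.0514]
orientation: [-3.137, 0.162, -0.0]
force: [-0.4, -0.2, -0.1]
opening: 0.0277
```

Request:
jog_arm --commands '[0.4,0,0,0.001,0,0.4,0,0,0,0]'

```text
t: 20.22
tool_pos: [0.631, 0.0114, 0.0512]
orientation: [-3.137, 0.161, -0.0]
force: [-2.9, -0.1, 6.5]
opening: 0.0275
```

Request:
jog_arm --commands '[0.4,0,0,0.0015,0,0.4,0,0,0,0,0.4,0,0,0,0]'

```text
t: 20.47
tool_pos: [0.6312, 0.0114, 0.0511]
orientation: [3.137, -0.161, 0.001]
force: [-9.2, 0.0, 15.6]
opening: 0.0279
```

Request:
jog_arm --commands '[0.4,0,0,-0.005,0,0.4,0,0,-0.03,0,0.4,0,0,-0.04,0,0.4,0,0,-0.04,0,0.4,0,0.01,-0.04,0,0.4,0,0.04,0,0,0.4,0,0.04,0,0,0.4,0,0.04,0,0,0.4,0,0.04,0,0,0.4,0,0.04,0,0,0.4,0,0.04,0,0,0.4,-0.03,0,0,0,0.4,-0.03,0,0,0,0.4,-0.03,0,0,0,0.4,0,0,0,0]'

```text
t: 21.72
tool_pos: [0.5107, -0.2275, 0.2018]
orientation: [-3.135, 0.164, 0.008]
force: [-1.9, -0.5, -0.7]
opening: 0.0277
```

```bash
python3 - <<'E'
from h import *
t=tool(); print(t[:4],w2c(t[1]),t[4]["opening"],t[4]["force"])
L=[(c2w(sq(-58,53,-55,55,51)),(0,255,255)),(c2w(sq(-100,60,-196,-56,37)),(0,255,0))]
for n,b,f in (("top",BT,4.6),("scene",BS,3.3)):
    p=robot.read_camera(n); overlay(p,n+"11.png",[],b,f); overlay(p,n+"11o.png",L,b,f)
    for k in ("jar","strainer","soap_box"): print(n,k,robot.pinpoint(k,p)[:1])
    for d in robot.pinpoint("lid_edge",p)[:2]: 
        q=onz(p,np.array(d["position"])[::-1]*[640,400],.049)[0]; print(d["score"],w2c(q))
E
```

```text
(21.7167, array([ 0.51070884, -0.2275376 ,  0.20178   ]), np.float64(-5.993231630066874), np.float64(0.3244495574202181)) [ -95.61319408 -283.43530605] 0.02773398115925156 [-1.90684806 -0.51138403 -0.67931138]
top jar [{'position': [0.3255, 0.4886], 'score': 0.75}]
top strainer [{'position': [0.563, 0.303], 'score': 0.75}]
top soap_box [{'position': [0.5625, 0.6891], 'score': 0.91}]
0.82 [  3.45861316 -50.71431622]
scene jar [{'position': [0.675, 0.5464], 'score': 0.81}]
scene strainer [{'position': [0.363, 0.6198], 'score': 0.88}]
scene soap_box [{'position': [0.585, 0.2991], 'score': 0.61}]
0.68 [  3.35539812 -50.01754318]
```

View pics/top11.png

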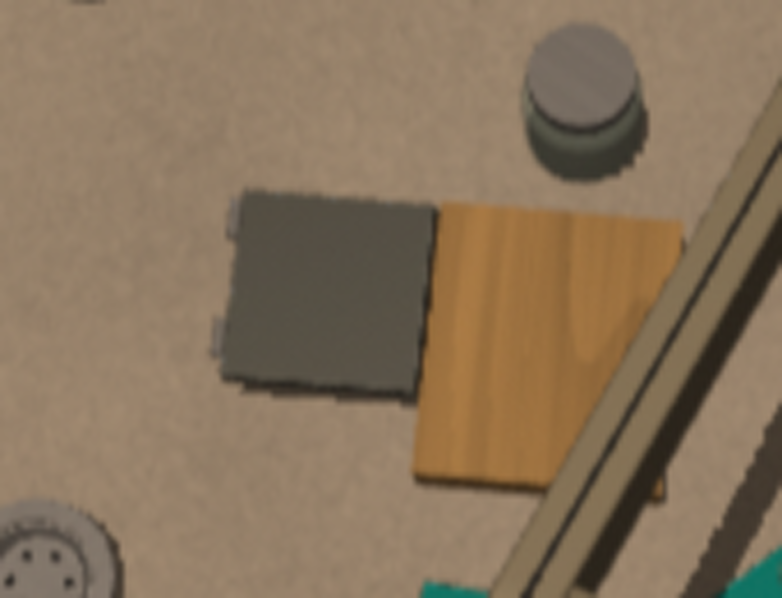

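View pics/scene11.png

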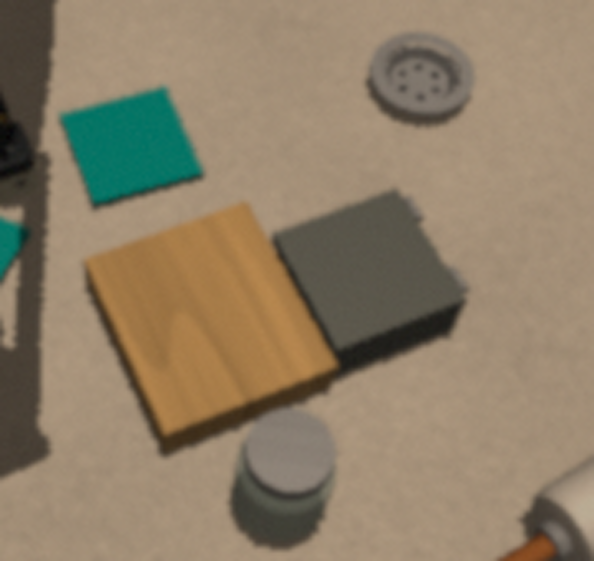

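View pics/scene11o.png

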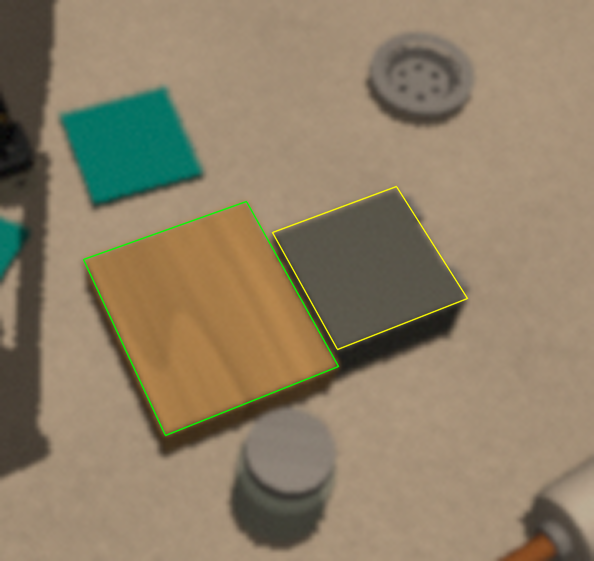

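```bash
python3 -c "
from plant import robot
print(robot.close_job())"
```

```text
the job is handed in; nothing more can be done
None
```

The job is handed in. All three tiles are in the case as one pile, pushed home, and the lid is shut over them. It took about 22 s of the 61 s.

**What I did**
- **Loose tile:** I slid it from the ledge onto the two in the case with two fingers. The first push stopped a few millimetres short, so I pushed again until it touched the hinge wall (about 7 N).
- **Pile:** I pushed all three tiles together from the open side, in line with the case, until they stopped against the back (about 11 N).
- **Lid:** I swung it over from behind and pressed near its free edge to a hard stop, with about 16 N at z = 0.051 m. A shut lid's top face should be 51 mm above the shelf.

**Last checks**
- **Lid fit:** after I let go, the outline of a shut lid matched the scene picture. The free edge was found about 50 mm to the sill side of the case centre, where a shut lid's edge would be at 55. That gap fits the network's error and the 1–2 mm I was unsure of in the case position.
- **Pile squareness:** before the lid was shut, the top tile lay in line with the case to about 0.1°. It touched the back stop and sat between the walls.
- **Lower tiles:** I could not see these directly. That they are straight rests on the common push and on the walls, which leave 4 mm of play sideways. The top tile probably sits towards the hinge wall within that play.
- **Jar, strainer and soap box:** they were found where they started, within the network's noise, and nothing touched them.
- **Wrong move:** when I went to close the lid, I first moved the tool about 85 mm away from the case because of a sign mistake. It touched nothing and I corrected it.

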